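# Tip a drained heating block wells-up and set it on the hotplate

### The job

Three aluminium heating blocks are draining on end in the steel tray: take out the one with the six wide wells, stand it on end on the black rubber mat and let go of it. Then, without gripping it, push it over steadily with the fingers high on its drilled face, so that it comes to lie on the mat on its plain face with the wells up. Let go, pick it up again and lower it gently onto the hotplate, wells up, in the middle of the plate and square with it; leave the other blocks and everything else where they are.

Things in the scene. Friction and masses are not known exactly. Their poses are not given: they have to be found in the camera images.
- block_six: the block wanted: aluminium block, 100 x 64 x 50 mm, 0.5 to 0.8 kg. Six wide wells are drilled into one of its two 100 x 64 mm faces; the opposite face is plain. Origin: centre of the plain face. x along the 100 mm, y along the 64 mm, z from the plain to the drilled face (the way the wells open). It starts on end in the tray: x upright, origin 56 mm above the bench, z along the tray's +x.
- six_wells (a point): the centre of the wanted block's drilled face, 50 mm from its origin along z; same axes. Wells 22 mm across and 35 mm deep, at x = -30, 0, 30 mm and y = -14, 14 mm, with 6 to 9 mm of metal between them and at the edges. The block's centre of mass lies about 22 mm from its plain face.
- block_many: a block to leave alone: aluminium block, 100 x 64 x 50 mm, standing in the tray in the same way, with fifteen narrow wells (12 mm across) in its drilled face. Same origin and axes.
- block_bowl: a block to leave alone: shorter, 70 x 64 x 50 mm, standing in the tray in the same way (70 mm high), with one large round hollow (48 mm across) in its drilled face. Same kind of origin and axes.
- tray: fixed steel draining tray, 140 x 262 mm (x, y), lip 18 mm high, floor 6 mm above the bench; left or right of the mat. Origin: centre of its underside. Three places at y = -78, 0, 78 mm, any block in any, their 50 mm thickness along x, centred at x = 0, open before and behind. Wire dividers (4 mm wire, 58 mm high, x -47 to 47 mm) at y = -117, -39, 39, 117 mm.
- mat: fixed flat black rubber mat on the bench, 240 x 200 mm (x by y), 3 mm thick. Origin: centre of its underside, on the bench; z up. A block standing on end on it tips rather than slides when pushed more than 60 mm above the mat, and falls by itself once it leans past about 25 degrees.
- hotplate: fixed hotplate stirrer: white housing, two knobs on its front (-x), a square bare aluminium plate on top, 160 x 160 mm, sides along x and y. Origin: on the bench under the plate's centre; z up. The plate's flat top is 95 mm above the origin. The housing reaches from x = -210 mm (knobs) to 100 mm, y = -85 to 85 mm, 64 mm high. It stands across the mat from the tray.
- beaker: glass beaker, 66 mm across, 85 mm high. Origin: centre of its underside. Leave alone.
- cylinder: tall clear graduated cylinder, 240 mm high, foot 78 mm across. Origin: centre of its underside. Leave alone.
- washbottle: white wash bottle with a bent spout, 72 mm across, 211 mm high. Origin: centre of its underside. Leave alone.
- amber: brown glass bottle, 72 mm across, 150 mm high. Origin: centre of its underside. Leave alone.
- timer: white bench timer lying flat beyond the mat, 60 x 66 x 16 mm. Origin: centre of its underside. Leave alone.

How it is judged:
On the way, in this order (a step that is already met when the one before it is completed fails the run):
1. the block with six wide wells stands on end on the mat, let go (x of block_six in the frame of mat between -0.12 and 0.12 m and y of block_six in the frame of mat between -0.1 and 0.1 m and angle between block_six's own z axis and vertical between 1.47 and 1.67 rad and height (world z) of block_six between 0.048 and 0.058 m and contact force between the fingers and block_six below 0.05 N and linear speed of block_six below 0.02 m/s), for 0.2 s.
2. the fingers push it over steadily, staying on it: it leans with its end still on the mat, pushed high up from one side and not gripped (x of block_six in the frame of mat between -0.12 and 0.12 m and y of block_six in the frame of mat between -0.1 and 0.1 m and angle between block_six's own z axis and vertical between 1.05 and 1.5 rad and height (world z) of block_six below 0.06 m and contact force between the fingers and block_six between 0.1 and 30 N and height (world z) of the grasp point above 0.06 m).
3. the block lies on the mat on its plain face, wells up, untouched (x of block_six in the frame of mat between -0.12 and 0.12 m and y of block_six in the frame of mat between -0.1 and 0.1 m and angle between block_six's own z axis and vertical below 0.1 rad and height (world z) of block_six between -0.002 and 0.01 m and contact force between the fingers and block_six below 0.05 N and linear speed of block_six below 0.02 m/s), for 0.2 s.
At the end, for the whole second after the job is handed in: The six-well block rests on the hotplate's plate, wells up (within 0.08 rad), its centre within 20 mm of the plate's centre along each side, its sides square with the plate's within 0.2 rad (either way round), released and at rest (x of block_six in the frame of hotplate between -0.02 and 0.02 m and y of block_six in the frame of hotplate between -0.02 and 0.02 m and z of block_six in the frame of hotplate between 0.091 and 0.099 m and angle between block_six's own z axis and vertical below 0.08 rad and (angle between the x axis of block_six and the x axis of hotplate, either way round below 0.2 rad or angle between the x axis of block_six and the y axis of hotplate, either way round below 0.2 rad) and contact force between the fingers and block_six below 0.05 N and linear speed of block_six below 0.02 m/s); the robot touches nothing.
It fails at once if another block is shifted by more than 25 mm or knocked over (distance of any of block_many, block_bowl from where it was at the start of the episode above 0.025 m).
It fails at once if the beaker, cylinder, a bottle or the timer is shifted by more than 25 mm or knocked over (distance of any of beaker, cylinder, washbottle, amber, timer from where it was at the start of the episode above 0.025 m).
It fails at once if the block is turned over in the air instead of being tipped on the mat (angle between block_six's own z axis and vertical between 0.4 and 1.15 rad and height (world z) of block_six above 0.08 m).
It fails at once if the block comes down hard on the hotplate (within 20 mm of the plate faster than 0.3 m/s) (horizontal distance between block_six and hotplate below 0.12 m and z of block_six in the frame of hotplate below 0.115 m and linear speed of block_six above 0.3 m/s).
It also fails if it takes over 67 s, if anything falls off the work surface, if the arm or the gripper's body presses on something with over 40 N, if the wrist force passes 120 N, or if a joint passes its speed limit or range.

### The arm

A 7-joint arm with a two-finger parallel gripper is mounted at the origin on the work surface. World frame = base frame: x ahead of the robot, y to its left, z up, the work surface at z = 0. Lengths are in m, angles in rad, forces in N, time in s.
With the tool pointing down it reaches from about 0.425 to 0.875 m from the base axis. Payload 8.4 kg.
Tool frame: the origin (TCP) lies at the very end of the fingers, on their centre line; the grasp point (between the pads) lies 19 mm behind it; z points along the fingers, y is the direction in which the jaws open and shut (so a half turn about z gives the same grasp; the last joint's range is limited). The gripper opens to 87 mm and grips with 3 to 60 N. Pads are 19 mm wide; open, the fingers measure 117 mm over their backs; the gripper's body (75 mm by 190 mm) begins 51 mm behind the grasp point.
Start: joints at [-1.329, 0.333, 0.04, 1.465, -0.013, 1.343, -0.059], TCP at [0.217, 0.613, 0.223] pointing down, gripper open.
Joint ranges: [-2.58, 2.58], [-0.38, 2.09], [-1.3, 1.39], [0.25, 2.4], [-1.5, 4.64], [0.08, 2.09], [-2.65, 2.65]. Speed limits (rad/s): [2.22, 2.22, 2.79, 2.79, 3.14, 3.14, 3.14].

### API

Orientations are given as a unit quaternion [x, y, z, w].
In Python, from plant import manip gives the robot as it stands. The module is installed in compiled form; this text tells all that it offers.
- The arm moves only by the tool carry_out, never from a script. Its argument "commands" is a list of rows, each a list of 7 numbers: the opening, from -1 (shut) to 1 (fully open), so that 0 is half open, then the shift along the tool's x, y, z in units of 40 mm (1.0 is 40 mm), then the turn, a rotation vector about the tool's x, y, z in units of 5 degrees (1.0 is 5 degrees). A call has 1 to 5 rows; each row is the pose to reach, as a shift and turn from the pose measured when the call began, along the tool's axes at that moment; what a row does not reach only later rows make up. A row lasts 1/12 s, in which the tool goes at most 41.7 mm and 7.16 degrees, less where a joint would pass 70% of its speed; a pose out of reach is approached as far as the arm can. A call with a gripper value outside its range is refused whole. The fingers move at their own pace and stop on an object; the grip force is fixed at half the most. Time passes only in rows, so rows that repeat a pose let the fingers close. It gives the time, the measured TCP pose, the force and the opening at its end, in the units of the state.
- manip.get_state(): the state, without advancing time (a new reading comes with each control period).
- manip.snapshot(name): name is "side" or "top" or "wrist"; returns a dict with "image" (384x512x3 uint8, red, green, blue), "fovy" (degrees; the focal length in pixels is half the picture's height over the tangent of half this angle, whatever the lens; pixels are square), "cx", "cy" (the principal point, pixels), "dist_coeffs" ([k1, k2, p1, p2, k3] as OpenCV has them; the pictures are not rectified), "extrinsics" (4x4, takes a point from camera to world coordinates). Camera axes: x right, y down, z forward; pixel columns grow to the right and rows downward; lengths in m; the calibration is good to about 2 mm. A picture is of the moment at which its call begins. There is no depth.
- manip.sign_off(): hands the job in, once; it reports no verdict.
The state is a dict: "time_s": time; "joint_positions": joint angles; "qd": joint speeds; "joint_torque": joint torques, N m; "tcp_pos": TCP position; "eef_rot": TCP orientation; "ft_force": force on the tool from outside, world axes, zero at the start; "torque": the same for the moment, N m; "finger_gap": finger opening in m.
Only numpy, scipy, OpenCV 4.12 (cv2) and the standard library are available. Lean on these libraries where they do the work, as an engineer would, in place of code of your own. Each camera call takes 0.05 s, during which the arm holds its last target. There are 200 camera calls.

## Working session

There is one attempt and no reset: what is moved stays moved. The work goes in short steps, Python scripts to look and compute and a tool call to move; the robot and the scene stay as the last step left them, time stands still between calls to the robot, and variables do not carry over. Pictures are saved under pics/ and viewed, about 8 in all and at most 12, crops included, and the job is handed in when it is done.

Besides the shell and the picture viewer there is one more tool, called after "Emit:" as a command line: name --pt "numbers of a row" for each row, then --argument value for the rest. carry_out: Moves the arm, as the interface text tells. Its arguments: {"type":"object","properties":{"commands":{"type":"array"}},"required":["commands"]}

```bash
mkdir -p pics
cat > h.py <<'E'
import numpy as np, cv2
from scipy.spatial.transform import Rotation as R
from plant import manip
def snap(n,f):
    s=manip.snapshot(n); cv2.imwrite(f'pics/{f}.png',s['image'][:,:,::-1]); np.savez(f'pics/{f}.npz',**{k:s[k] for k in('fovy','cx','cy','dist_coeffs','extrinsics')},image=s['image']); return s
def K(s):
    f=s['image'].shape[0]/2/np.tan(np.radians(s['fovy'])/2); return np.array([[f,0,s['cx']],[0,f,s['cy']],[0,0,1.]])
def ray(s,uv):
    p=cv2.undistortPoints(np.array(uv,float).reshape(-1,1,2),K(s),np.array(s['dist_coeffs'],float))[:,0]
    T=np.array(s['extrinsics']); d=np.c_[p,np.ones(len(p))]@T[:3,:3].T; return T[:3,3],d
def onplane(s,uv,z):
    o,d=ray(s,uv); return o+d*((z-o[2])/d[:,2])[:,None]
def proj(s,P):
    T=np.linalg.inv(np.array(s['extrinsics'])); r,_=cv2.Rodrigues(T[:3,:3]); return cv2.projectPoints(np.array(P,float),r,T[:3,3],K(s),np.array(s['dist_coeffs'],float))[0][:,0]
def st():
    s=manip.get_state(); print({k:np.round(s[k],3).tolist() for k in('time_s','tcp_pos','eef_rot','ft_force','finger_gap','joint_positions')}); return s
E
python3 - <<'E'
from h import *
st()
for n in('top','side'):
    s=snap(n,n+'0'); print(n,s['fovy'],np.round(s['extrinsics'],3).tolist())
a=cv2.imread('pics/top0.png');b=cv2.imread('pics/side0.png')
cv2.imwrite('pics/a.png',cv2.resize(a,(800,600)))
cv2.imwrite('pics/b.png',cv2.resize(b,(800,600)))
E
```

```text
{'time_s': 0.0, 'tcp_pos': [0.217, 0.612, 0.222], 'eef_rot': [0.17, 0.986, -0.001, -0.0], 'ft_force': [-0.283, -0.438, -0.737], 'finger_gap': 0.087, 'joint_positions': [-1.329, 0.334, 0.04, 1.466, -0.013, 1.343, -0.059]}
top 42.03521505283767 [[-0.005, -0.982, 0.191, 0.385], [-1.0, 0.008, 0.014, -0.03], [-0.015, -0.191, -0.982, 1.403], [0.0, 0.0, 0.0, 1.0]]
side 50.33258697855756 [[0.879, -0.268, 0.395, 0.202], [-0.477, -0.516, 0.711, -0.788], [0.013, -0.813, -0.582, 0.699], [0.0, 0.0, 0.0, 1.0]]
```

View pics/a.png

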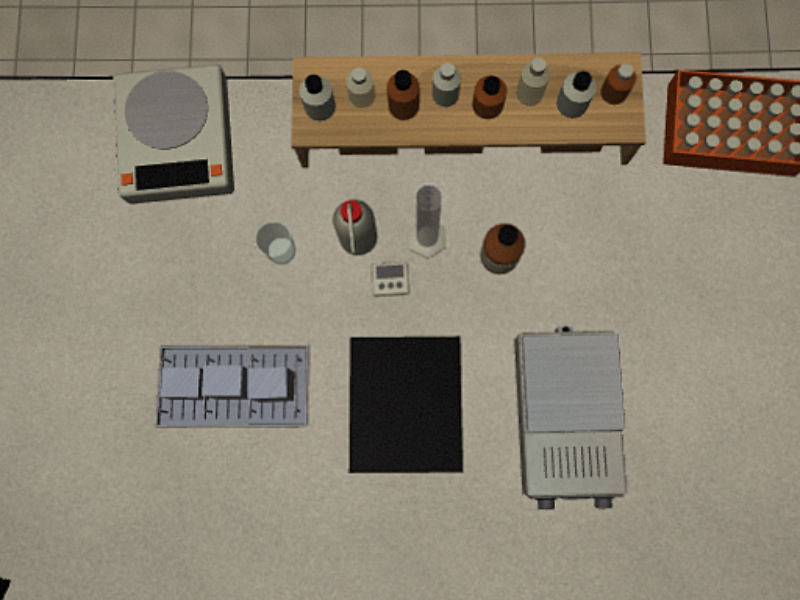

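View pics/b.png

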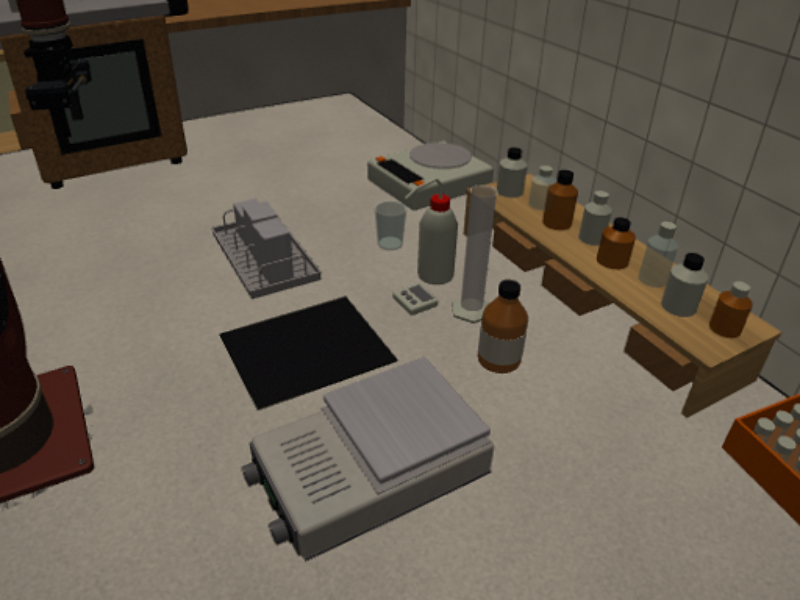

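The top view (800x600) shows the tray at (233,387) with blocks' tops at about (180,382), (223,380) and (268,383). The mat is at (406,404), the hotplate's plate at (573,382) and the timer at (391,279). The wells face away from both cameras, so next I'll measure and look with the wrist camera.

Run:
```python
from h import *
s=dict(np.load('pics/top0.npz'))
k=1.5625
def pr(n,px,z): print(n,np.round(onplane(s,np.array(px)/k,z)[:,:2],3).tolist())
img=s['image'].astype(int)
m=(img.max(2)<45).astype(np.uint8); m[:, :200]=0; m[:200]=0; m[:,310:]=0
c=max(cv2.findContours(m,0,2)[0],key=cv2.contourArea)
r=cv2.minAreaRect(c); print(r, onplane(s,[r[0]],.003)); pr('mat',cv2.boxPoints(r)*k,.003)
pr('tray lip',[[162,346],[309,346],[307,427],[157,427]],.018)
pr('plate',[[523,333],[615,332],[625,431],[526,433]],.095)
pr('blocktop .106',[[180,382],[223,380],[268,383]],.106)
pr('blocktop .076',[[180,382],[223,380],[268,383]],.076)
pr('beaker',[[282,250]],0);pr('wash',[[358,242]],0);pr('cyl',[[428,245]],0);pr('amber',[[500,262]],0);pr('timer',[[391,279]],.016)
w=snap('wrist','w0'); print(w['fovy'],np.round(w['extrinsics'],3).tolist())
a=cv2.resize(w['image'][:,:,::-1],(480,360)); b=cv2.resize(s['image'][210:285,90:210,::-1],(480,300),interpolation=2)
cv2.imwrite('pics/c.png',np.vstack([a,b[:240+0]]))
```

```text
((259.07861328125, 258.4989013671875), (86.01978302001953, 71.39270782470703), 89.18154907226562) [[ 0.46906557 -0.00711602  0.003     ]]
mat [[0.589, 0.095], [0.59, -0.107], [0.354, -0.106], [0.352, 0.089]]
tray lip [[0.574, 0.426], [0.572, 0.164], [0.429, 0.164], [0.432, 0.427]]
plate [[0.581, -0.209], [0.582, -0.363], [0.418, -0.369], [0.415, -0.208]]
blocktop .106 [[0.502, 0.364], [0.505, 0.293], [0.499, 0.218]]
blocktop .076 [[0.505, 0.373], [0.507, 0.3], [0.502, 0.224]]
beaker [[0.754, 0.22]]
wash [[0.769, 0.079]]
cyl [[0.762, -0.051]]
amber [[0.728, -0.184]]
timer [[0.694, 0.017]]
70.16152644844121 [[0.336, 0.911, 0.24, 0.151], [0.942, -0.324, -0.087, 0.636], [-0.001, 0.255, -0.967, 0.384], [0.0, 0.0, 0.0, 1.0]]
```

View pics/c.png

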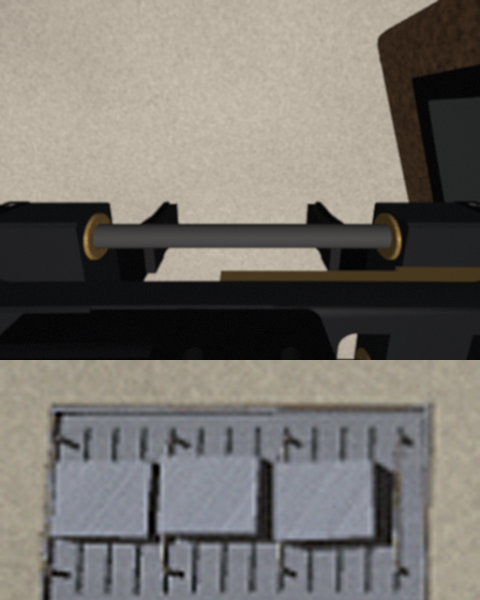

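The wrist view is mostly blocked below its middle by the gripper, but sees clearly above that. I'll park beyond the tray (+x) with the jaws along x, so the picture's width covers the drilled faces.

Emit:
carry_out --pt "1 -0.95 -0.25 -0.05 0 0 1.4" --pt "1 -1.9 -0.5 -0.1 0 0 2.8" --pt "1 -2.8 -0.8 -0.15 0 0 4.2" --pt "1 -3.75 -1.05 -0.2 0 0 5.6" --pt "1 -4.65 -1.3 -0.25 0 0 7.0"

```text
time_s: 0.57
tcp_pos: [0.3766, 0.4995, 0.2319]
eef_rot: [0.461, 0.887, -0.001, 0.0]
ft_force: [0.7, 0.3, -0.0]
finger_gap: 0.0872
```

Emit:
carry_out --pt "1 -0.9 0.3 -0.05 0 0 1.4" --pt "1 -1.8 0.65 -0.1 0 0 2.8" --pt "1 -2.7 1.0 -0.15 0 0 4.2" --pt "1 -3.6 1.3 -0.2 0 0 5.6" --pt "1 -4.55 1.6 -0.25 0 0 7.0"

```text
time_s: 0.98
tcp_pos: [0.5346, 0.3865, 0.242]
eef_rot: [0.708, 0.706, -0.001, 0.0]
ft_force: [0.9, 1.0, -0.1]
finger_gap: 0.0874
```

```bash
cat >> h.py <<'E'
def go(pos,ang,show=True):
    "shift/turn units to TCP pos, tool down, tool x at world angle ang (deg)"
    s=manip.get_state(); q=R.from_quat(s['eef_rot'])
    x=np.array([np.cos(np.radians(ang)),np.sin(np.radians(ang)),0]); z=np.array([0,0,-1.])
    T=R.from_matrix(np.c_[x,np.cross(z,x),z])
    print('t',round(float(s['time_s']),2),'tcp',np.round(s['tcp_pos'],4),'gap',np.round(s['finger_gap'],4),'F',np.round(s['ft_force'],1),'shift',np.round(q.inv().apply(np.array(pos)-s['tcp_pos'])/.04,2),'turn',np.round((q.inv()*T).as_rotvec(True)/5,2))
E
python3 -c "
from h import *
go([.69,.28,.25],90)"
```

```text
t 0.98 tcp [0.5346 0.3865 0.242 ] gap 0.0874 F [ 0.9  1.  -0.1] shift [-2.65  3.89 -0.2 ] turn [-0.01  0.02 -0.04]
```

Tracking is accurate.

Emit:
carry_out --pt "1 -0.55 0.8 0 0 0 0" --pt "1 -1.1 1.6 -0.1 0 0 0" --pt "1 -1.6 2.4 -0.15 0 0 0" --pt "1 -2.15 3.15 -0.2 0 0 0" --pt "1 -2.65 3.9 -0.2 0 0 0"

```text
time_s: 1.4
tcp_pos: [0.6916, 0.2785, 0.2502]
eef_rot: [0.708, 0.706, -0.001, 0.0]
ft_force: [0.4, 0.5, 0.2]
finger_gap: 0.0868
```

```bash
python3 -c "
from h import *
go([.69,.28,.25],90)
w=snap('wrist','w1'); cv2.imwrite('pics/d.png',cv2.resize(w['image'][:,:,::-1],(800,600)))
print(proj(w,[[.527,y,z] for y in(.373,.295,.217) for z in(.006,.106)])*1.5625)"
```

```text
t 1.4 tcp [0.6916 0.2785 0.2502] gap 0.0868 F [0.4 0.5 0.2] shift [ 0.04 -0.04  0.  ] turn [-0.01  0.02 -0.04]
[[220.5888884  157.54198555]
 [159.37069021 148.33816708]
 [230.15169911 243.9610895 ]
 [175.97383803 262.4614314 ]
 [238.67261745 322.13662106]
 [190.24577446 362.54396097]]
```

View pics/d.png

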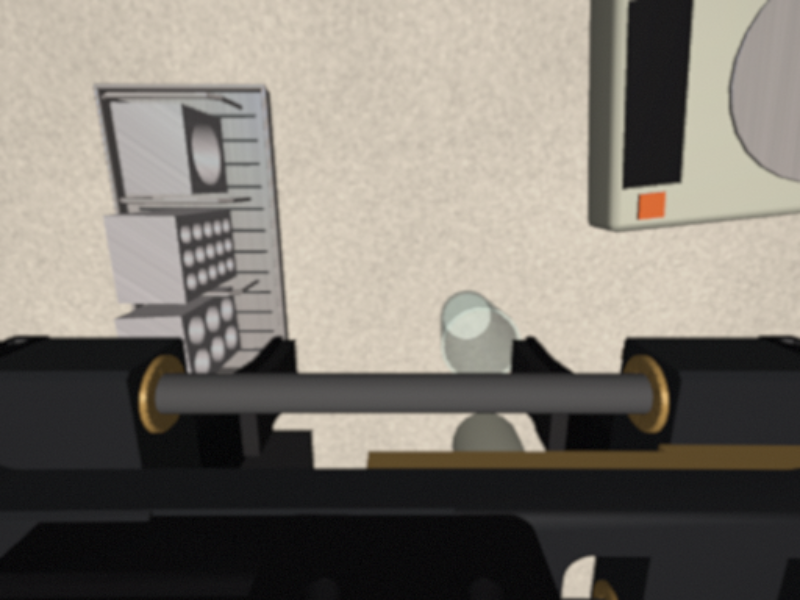

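The wrist picture shows the bowl at (205,150), the fifteen-well block at (207,250) and the six wide wells at (212,330). The six-well block is therefore in the place nearest the mat, around (0.50, 0.217). I'll grasp it across its 50 mm thickness.

Emit:
carry_out --pt "1 -0.3 -0.95 0.3 0 0 0" --pt "1 -0.6 -1.9 0.6 0 0 0" --pt "1 -0.9 -2.85 1.0 0 0 0" --pt "1 -1.2 -3.8 1.5 0 0 0" --pt "1 -1.5 -4.75 2.0 0 0 0"

```text
time_s: 1.87
tcp_pos: [0.51, 0.2138, 0.171]
eef_rot: [0.711, 0.703, -0.002, 0.003]
ft_force: [-0.0, 0.6, -0.1]
finger_gap: 0.0872
```

```bash
python3 -c "
from h import *
go([.502,.217,.066],90)
s=snap('side','s1'); w=snap('wrist','w2')
c=np.mean(proj(s,[[.5,.22,.1]]),0).astype(int); print(c)
a=cv2.resize(s['image'][c[1]-60:c[1]+60,c[0]-80:c[0]+80,::-1],(600,450),interpolation=2)
cv2.imwrite('pics/e.png',a)"
```

```text
t 1.87 tcp [0.51   0.2138 0.171 ] gap 0.0872 F [-0.   0.6 -0.1] shift [ 0.1  -0.2   2.62] turn [ 0.01  0.08 -0.12]
[172 147]
```

View pics/e.png

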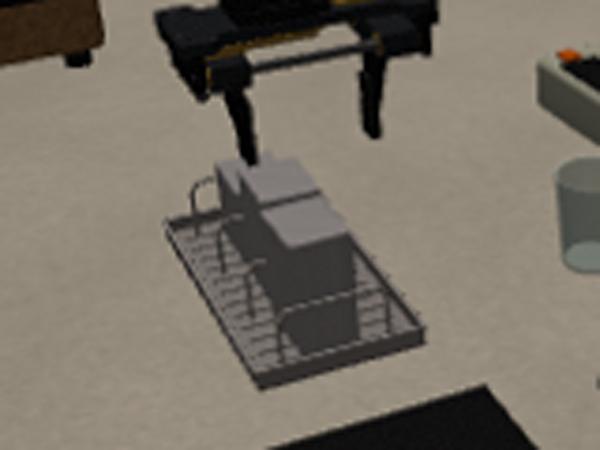

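The fingers straddle the row: left tip at (250,160), right tip at (372,135), with the six-well block's top at (310,222). Going down and closing.

Emit:
carry_out --pt "1 0.1 -0.2 0.6 0 0 0" --pt "1 0.1 -0.2 1.3 0 0 0" --pt "1 0.1 -0.2 2.0 0 0 0" --pt "1 0.1 -0.2 2.6 0 0 0" --pt "1 0.1 -0.2 2.6 0 0 0"

```text
time_s: 2.38
tcp_pos: [0.4905, 0.2122, 0.0579]
eef_rot: [0.711, 0.703, -0.012, -0.001]
ft_force: [-1.3, -1.0, -0.7]
finger_gap: 0.0868
```

Emit:
carry_out --pt "-1 0 0 0 0 0 0" --pt "-1 0 0 0 0 0 0" --pt "-1 0 0 0 0 0 0" --pt "-1 0 0 0 0 0 0" --pt "-1 0 0 0 0 0 0"

```text
time_s: 2.8
tcp_pos: [0.4927, 0.2127, 0.0596]
eef_rot: [0.711, 0.703, -0.01, 0.0]
ft_force: [5.4, 0.2, 3.5]
finger_gap: 0.0616
```

Emit:
carry_out --pt "-1 0 0 0 0 0 0" --pt "-1 0 0 0 0 0 0" --pt "-1 0 0 -0.2 0 0 0" --pt "-1 0 0 -0.5 0 0 0" --pt "-1 0 0 -0.8 0 0 0"

```text
time_s: 3.22
tcp_pos: [0.4916, 0.2127, 0.0916]
eef_rot: [0.711, 0.703, -0.011, -0.0]
ft_force: [0.2, -0.9, -6.7]
finger_gap: 0.0495
```

The block is gripped (gap 49.5 mm) and off the tray floor. Lifting it clear of the divider and carrying it to the mat.

Emit:
carry_out --pt "-1 0 0 -0.4 0 0 0" --pt "-1 0 0 -0.8 0 0 0" --pt "-1 0 0 -1.2 0 0 0" --pt "-1 0 0 -1.6 0 0 0" --pt "-1 0 0 -1.8 0 0 0"

```text
time_s: 3.63
tcp_pos: [0.4931, 0.2141, 0.1662]
eef_rot: [0.711, 0.703, -0.01, -0.001]
ft_force: [1.3, -0.4, -7.5]
finger_gap: 0.0494
```

Emit:
carry_out --pt "-1 -0.4 0.1 0 0 0 0" --pt "-1 -1.0 0.2 0 0 0 0" --pt "-1 -1.6 0.35 0 0 0 0" --pt "-1 -2.2 0.45 0 0 0 0" --pt "-1 -2.8 0.55 0 0 0 0"

```text
time_s: 4.05
tcp_pos: [0.5135, 0.1007, 0.1675]
eef_rot: [0.711, 0.704, -0.011, -0.001]
ft_force: [0.1, -0.3, -7.1]
finger_gap: 0.05
```

Emit:
carry_out --pt "-1 -0.6 0.1 0 0 0 0" --pt "-1 -1.2 0.25 0 0 0 0" --pt "-1 -1.8 0.35 0 0 0 0" --pt "-1 -2.4 0.45 0 0 0 0" --pt "-1 -2.7 0.5 0 0 0 0"

```text
time_s: 4.47
tcp_pos: [0.5321, -0.011, 0.169]
eef_rot: [0.712, 0.702, -0.011, -0.001]
ft_force: [0.1, 0.1, -7.4]
finger_gap: 0.0501
```

```bash
python3 -c "
from h import *
go([.535,-.007,.057],90);st()"
```

```text
t 4.47 tcp [ 0.5321 -0.011   0.169 ] gap 0.0501 F [ 0.1  0.1 -7.4] shift [0.14 0.12 2.8 ] turn [-0.19  0.17 -0.15]
{'time_s': 4.467, 'tcp_pos': [0.532, -0.011, 0.169], 'eef_rot': [0.712, 0.702, -0.011, -0.001], 'ft_force': [0.141, 0.122, -7.395], 'finger_gap': 0.05, 'joint_positions': [-0.624, 0.152, 0.61, 1.835, -0.077, 1.201, -0.002]}
```

Emit:
carry_out --pt "-1 0.1 0.1 0.7 0 0 0" --pt "-1 0.1 0.1 1.4 0 0 0" --pt "-1 0.1 0.1 2.0 0 0 0" --pt "-1 0.1 0.1 2.4 0 0 0" --pt "-1 0.1 0.1 2.5 0 0 0"

```text
time_s: 4.88
tcp_pos: [0.5319, -0.0085, 0.0661]
eef_rot: [0.712, 0.703, -0.013, -0.002]
ft_force: [-1.2, 0.1, -7.0]
finger_gap: 0.0495
```

```bash
python3 -c "
from h import *
go([.535,-.007,.057],90)"
```

```text
t 4.88 tcp [ 0.5319 -0.0085  0.0661] gap 0.0495 F [-1.2  0.1 -7. ] shift [0.04 0.08 0.23] turn [-0.25  0.18 -0.15]
```

Emit:
carry_out --pt "-1 0 0 0.05 0 0 0" --pt "-1 0 0 0.1 0 0 0" --pt "-1 0 0 0.15 0 0 0" --pt "-1 0 0 0.2 0 0 0" --pt "-1 0 0 0.22 0 0 0"

```text
time_s: 5.3
tcp_pos: [0.5323, -0.0086, 0.0581]
eef_rot: [0.711, 0.703, -0.013, -0.002]
ft_force: [-4.4, -0.4, 8.4]
finger_gap: 0.0499
```

Contact with the mat: the vertical force went from -7 to +8 N. Releasing, waiting, then lifting clear.

Emit:
carry_out --pt "0.3 0 0 0 0 0 0" --pt "0.5 0 0 0 0 0 0" --pt "0.8 0 0 0 0 0 0" --pt "1 0 0 0 0 0 0" --pt "1 0 0 0 0 0 0"

```text
time_s: 5.72
tcp_pos: [0.5328, -0.0085, 0.0585]
eef_rot: [0.711, 0.703, -0.012, -0.002]
ft_force: [0.4, -0.1, -0.1]
finger_gap: 0.0753
```

Emit:
carry_out --pt "1 0 0 0 0 0 0" --pt "1 0 0 0 0 0 0" --pt "1 0 0 0 0 0 0" --pt "1 0 0 0 0 0 0" --pt "1 0 0 -0.3 0 0 0"

```text
time_s: 6.13
tcp_pos: [0.5315, -0.0084, 0.0691]
eef_rot: [0.711, 0.703, -0.014, -0.002]
ft_force: [-0.3, 0.2, 0.5]
finger_gap: 0.087
```

Emit:
carry_out --pt "1 0 0 -0.4 0 0 0" --pt "1 0 0 -1.0 0 0 0" --pt "1 0 0 -1.6 0 0 0" --pt "1 0 0 -2.2 0 0 0" --pt "1 0 0 -2.6 0 0 0"

```text
time_s: 6.55
tcp_pos: [0.5347, -0.007, 0.1763]
eef_rot: [0.712, 0.702, -0.013, -0.002]
ft_force: [1.1, -0.4, -0.0]
finger_gap: 0.0872
```

```bash
python3 -c "
from h import *
go([.64,-.007,.18],180)
t=snap('top','t2'); s=snap('side','s2')
print(proj(t,[[.507,-.009,.053],[.557,-.04,.103],[.557,.023,.103]]))
a=cv2.resize(t['image'][180:300,210:310,::-1],(400,480),interpolation=2)
b=cv2.resize(s['image'][130:280,120:270,::-1],(400,480),interpolation=2)
cv2.imwrite('pics/f.png',np.hstack([a,b]))"
```

```text
t 6.55 tcp [ 0.5347 -0.007   0.1763] gap 0.0872 F [ 1.1 -0.4 -0. ] shift [ 0.03  2.63 -0.15] turn [ -0.32  -0.04 -18.15]
[[259.39650869 243.19479841]
 [270.82873372 222.26174496]
 [246.78153538 222.43307005]]
```

View pics/f.png

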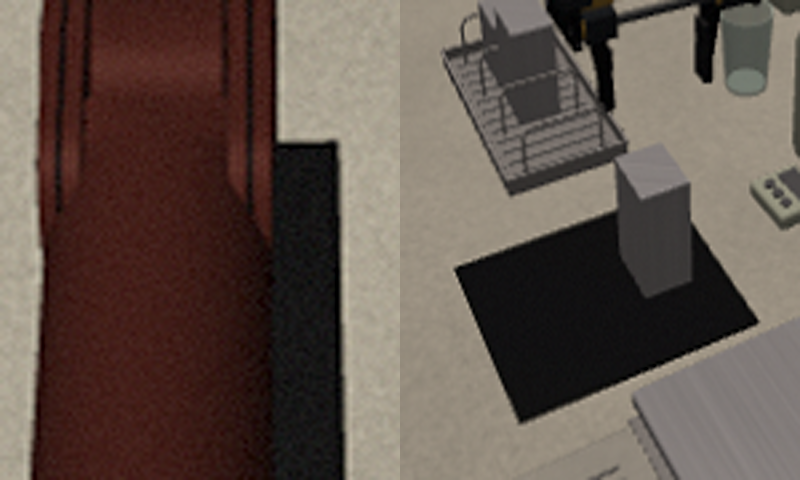

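The side view shows the block upright on the mat, its top at about (650,170) and base at (655,280), with the neighbours undisturbed. Turning the jaws across y at height and closing the fingers, then moving to the far side.

Emit:
carry_out --pt "-1 0 0 0 0 0 -1.3" --pt "-1 0 0 0 0 0 -2.6" --pt "-1 0 0 0 0 0 -3.9" --pt "-1 0 0 0 0 0 -5.2" --pt "-1 0 0 0 0 0 -6.0"

```text
time_s: 7.07
tcp_pos: [0.5353, -0.0069, 0.1765]
eef_rot: [0.503, 0.864, -0.011, -0.004]
ft_force: [-0.3, -0.2, 0.8]
finger_gap: 0.0614
```

Emit:
carry_out --pt "-1 0 0 0 0 0 -1.3" --pt "-1 0 0 0 0 0 -2.6" --pt "-1 0 0 0 0 0 -3.9" --pt "-1 0 0 0 0 0 -5.2" --pt "-1 0 0 0 0 0 -6.0"

```text
time_s: 7.48
tcp_pos: [0.5349, -0.0071, 0.1762]
eef_rot: [0.259, 0.966, -0.01, -0.007]
ft_force: [-0.0, 0.2, 0.1]
finger_gap: 0.0281
```

Emit:
carry_out --pt "-1 0 0 0 0 0 -1.3" --pt "-1 0 0 0 0 0 -2.6" --pt "-1 0 0 0 0 0 -3.9" --pt "-1 0 0 0 0 0 -5.2" --pt "-1 0 0 0 0 0 -6.0"

```text
time_s: 7.9
tcp_pos: [0.5345, -0.0073, 0.1759]
eef_rot: [-0.003, 1.0, -0.008, -0.01]
ft_force: [0.2, -0.1, -1.0]
finger_gap: 0.0018
```

```bash
python3 -c "
from h import *
go([.615,-.008,.16],180)"
```

```text
t 7.9 tcp [ 0.5345 -0.0073  0.1759] gap 0.0018 F [ 0.2 -0.1 -1. ] shift [-2.02 -0.02  0.36] turn [-0.17 -0.23  0.06]
```

Emit:
carry_out --pt "-1 -0.5 0 0 0 -0.2 0" --pt "-1 -1.0 0 0 -0.2 -0.2 0" --pt "-1 -1.5 0 0 -0.2 -0.2 0" --pt "-1 -2.0 0 0 -0.2 -0.2 0" --pt "-1 -2.1 0 0.2 -0.2 -0.2 0"

```text
time_s: 8.32
tcp_pos: [0.6209, -0.0068, 0.1667]
eef_rot: [-0.003, 1.0, 0.001, -0.0]
ft_force: [-1.1, 0.5, 0.0]
finger_gap: 0.0007
```

Emit:
carry_out --pt "-1 0 0 0.6 0 0 0" --pt "-1 0 0 1.2 0 0 0" --pt "-1 0 0 1.8 0 0 0" --pt "-1 0 0 2.1 0 0 0" --pt "-1 0 0 2.1 0 0 0"

```text
time_s: 8.73
tcp_pos: [0.6182, -0.0066, 0.0794]
eef_rot: [-0.003, 1.0, 0.001, -0.003]
ft_force: [-0.9, 0.5, -0.7]
finger_gap: 0.0006
```

```bash
python3 -c "
from h import *
go([.57,-.008,.083],180)"
```

```text
t 8.73 tcp [ 0.6182 -0.0066  0.0794] gap 0.0006 F [-0.9  0.5 -0.7] shift [ 1.21 -0.03 -0.08] turn [ 0.01 -0.07  0.07]
```

Emit:
carry_out --pt "-1 0.3 0 0 0 0 0" --pt "-1 0.6 0 -0.1 0 0 0" --pt "-1 0.8 0 -0.1 0 0 0" --pt "-1 1.0 0 -0.1 0 0 0" --pt "-1 1.1 0 -0.1 0 0 0"

```text
time_s: 9.15
tcp_pos: [0.5738, -0.0069, 0.0845]
eef_rot: [-0.003, 1.0, 0.001, -0.003]
ft_force: [0.5, 0.1, 0.1]
finger_gap: 0.0002
```

Emit:
carry_out --pt "-1 0.1 0 0 0 0 0" --pt "-1 0.2 0 0 0 0 0" --pt "-1 0.3 0 0 0 0 0" --pt "-1 0.4 0 0 0 0 0" --pt "-1 0.5 0 0 0 0 0"

```text
time_s: 9.57
tcp_pos: [0.5541, -0.007, 0.085]
eef_rot: [-0.003, 1.0, 0.001, -0.002]
ft_force: [2.1, 0.0, 2.5]
finger_gap: 0.0002
```

Steady contact at about 2 N while the block leans. Continuing at the same pace.

Emit:
carry_out --pt "-1 0.1 0 0 0 0 0" --pt "-1 0.2 0 0 0 0 0" --pt "-1 0.3 0 0 0 0 0" --pt "-1 0.4 0 0 0 0 0" --pt "-1 0.5 0 0 0 0 0"

```text
time_s: 9.98
tcp_pos: [0.5331, -0.0071, 0.0847]
eef_rot: [-0.003, 1.0, 0.001, -0.003]
ft_force: [-0.1, 0.5, -0.2]
finger_gap: 0.0005
```

Emit:
carry_out --pt "-1 0.1 0 0 0 0 0" --pt "-1 0.2 0 0 0 0 0" --pt "-1 0.3 0 0 0 0 0" --pt "-1 0.4 0 0 0 0 0" --pt "-1 0.5 0 0 0 0 0"

```text
time_s: 10.4
tcp_pos: [0.5126, -0.0073, 0.0848]
eef_rot: [-0.003, 1.0, 0.001, -0.003]
ft_force: [0.2, 0.2, -1.0]
finger_gap: 0.0007
```

```bash
python3 -c "
from h import *
go([.57,-.008,.083],180)
s=snap('side','s3')
cv2.imwrite('pics/g.png',cv2.resize(s['image'][130:280,120:270,::-1],(450,450),interpolation=2))"
```

```text
t 10.4 tcp [ 0.5126 -0.0073  0.0848] gap 0.0007 F [ 0.2  0.2 -1. ] shift [-1.43 -0.03  0.04] turn [ 0.02 -0.06  0.06]
```

View pics/g.png

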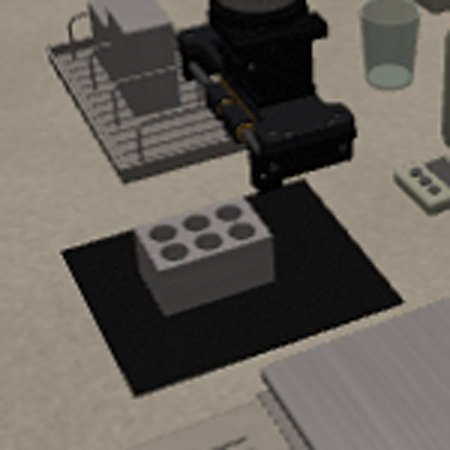

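It lies wells up, with the top corners at about (135,225), (248,197), (274,240) and (160,270) in the crop. Raising, opening, and locating it.

Emit:
carry_out --pt "-1 0 0 -0.4 0 0 0" --pt "0 0 0 -0.8 0 0 0" --pt "1 0 0 -1.2 0 0 0" --pt "1 0 0 -1.5 0 0 0" --pt "1 0 0 -1.5 0 0 0"

```text
time_s: 10.87
tcp_pos: [0.5138, -0.0074, 0.1471]
eef_rot: [-0.003, 1.0, 0.001, -0.001]
ft_force: [1.0, 1.0, -0.7]
finger_gap: 0.0192
```

```bash
python3 -c "
from h import *
s=dict(np.load('pics/s3.npz'))
p=onplane(s,np.array([[135,225],[248,197],[274,240],[160,270]])/3+[120,130],.053)
print(np.round(p,3).tolist(),p.mean(0)); d=p[1]-p[0]+p[2]-p[3]; a=np.degrees(np.arctan2(d[1],d[0])); print('yaw',a)
img=s['image'].astype(int)[130:280,120:270]; m=((img.max(2)<62)&(img.min(2)>25)).astype(np.uint8)
W=np.array([[162,233],[197,222],[229,213],[174,250],[208,241],[242,231]])/3+[120,130]
q=onplane(s,W,.053); print('wells',q.mean(0)); d=q[2]-q[0]+q[5]-q[3]; print(np.degrees(np.arctan2(d[1],d[0])))
c=p.mean(0); go([c[0],c[1],.04],180)"
```

```text
[[0.408, 0.033, 0.053], [0.51, 0.025, 0.053], [0.505, -0.041, 0.053], [0.407, -0.033, 0.053]] [ 0.45756102 -0.00417765  0.053     ]
yaw -4.260776254086291
wells [ 0.45598362 -0.00218812  0.053     ]
-1.3983388242269732
t 10.87 tcp [ 0.5138 -0.0074  0.1471] gap 0.0192 F [ 1.   1.  -0.7] shift [1.4  0.08 2.68] turn [ 0.03 -0.03  0.06]
```

Emit:
carry_out --pt "1 0.4 0.1 0 0 0 0" --pt "1 0.8 0.1 0 0 0 0" --pt "1 1.2 0.1 0 0 0 0" --pt "1 1.4 0.1 0 0 0 0" --pt "1 1.4 0.1 0 0 0 0"

```text
time_s: 11.28
tcp_pos: [0.4564, -0.0037, 0.1468]
eef_rot: [-0.003, 1.0, 0.002, -0.002]
ft_force: [0.8, 0.4, 0.1]
finger_gap: 0.0524
```

Emit:
carry_out --pt "1 0 0 0.3 0 0 0" --pt "1 0 0 0.6 0 0 0" --pt "1 0 0 0.9 0 0 0" --pt "1 0 0 1.2 0 0 0" --pt "1 0 0 1.3 0 0 0"

```text
time_s: 11.7
tcp_pos: [0.456, -0.0036, 0.0932]
eef_rot: [-0.003, 1.0, 0.001, -0.002]
ft_force: [0.2, -0.0, -0.1]
finger_gap: 0.0832
```

```bash
python3 -c "
from h import *
go([.457,-.003,.018],180)
s=snap('side','s4')
cv2.imwrite('pics/i.png',cv2.resize(s['image'][130:280,120:270,::-1],(450,450),interpolation=2))"
```

```text
t 11.7 tcp [ 0.456  -0.0036  0.0932] gap 0.0832 F [ 0.2 -0.  -0.1] shift [-0.03  0.01  1.88] turn [ 0.03 -0.06  0.06]
```

View pics/i.png

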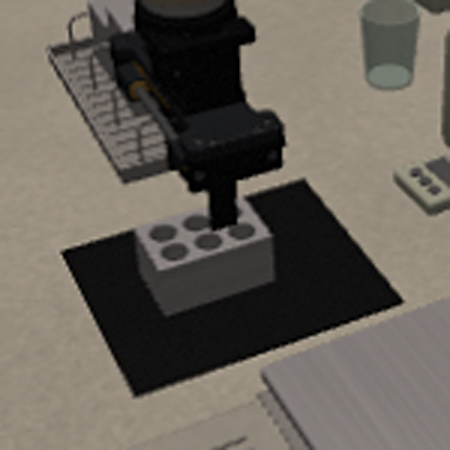

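The near fingertip is at (225,228), about 40 mm above the block's top; geometry gives about 10 mm of clearance each side. Descending.

Emit:
carry_out --pt "1 0 0 0.4 0 0 0" --pt "1 0 0 0.8 0 0 0" --pt "1 0 0 1.2 0 0 0" --pt "1 0 0 1.5 0 0 0" --pt "1 0 0 1.6 0 0 0"

```text
time_s: 12.17
tcp_pos: [0.4552, -0.0037, 0.028]
eef_rot: [-0.003, 1.0, 0.001, -0.003]
ft_force: [-0.9, -1.0, 0.3]
finger_gap: 0.0871
```

```bash
python3 -c "
from h import *
go([.457,-.003,.018],180)"
```

```text
t 12.17 tcp [ 0.4552 -0.0037  0.028 ] gap 0.0871 F [-0.9 -1.   0.3] shift [-0.05  0.02  0.25] turn [ 0.02 -0.08  0.06]
```

Emit:
carry_out --pt "1 0 0 0.1 0 0 0" --pt "1 0 0 0.2 0 0 0" --pt "-1 0 0 0.2 0 0 0" --pt "-1 0 0 0.2 0 0 0" --pt "-1 0 0 0.2 0 0 0"

```text
time_s: 12.58
tcp_pos: [0.4556, -0.0036, 0.0206]
eef_rot: [-0.003, 1.0, 0.001, -0.003]
ft_force: [-0.1, 0.4, 1.3]
finger_gap: 0.0744
```

Emit:
carry_out --pt "-1 0 0 0 0 0 0" --pt "-1 0 0 0 0 0 0" --pt "-1 0 0 0 0 0 0" --pt "-1 0 0 0 0 0 0" --pt "-1 0 0 0 0 0 0"

```text
time_s: 13.0
tcp_pos: [0.4559, -0.0031, 0.021]
eef_rot: [-0.003, 1.0, 0.001, -0.003]
ft_force: [-2.4, 3.2, 6.6]
finger_gap: 0.0637
```

Emit:
carry_out --pt "-1 0 0 0 0 0 0" --pt "-1 0 0 -0.2 0 0 0" --pt "-1 0 0 -0.5 0 0 0" --pt "-1 0 0 -0.8 0 0 0" --pt "-1 0 0 -1.0 0 0 0"

```text
time_s: 13.42
tcp_pos: [0.4557, -0.0037, 0.0617]
eef_rot: [-0.003, 1.0, 0.001, -0.003]
ft_force: [-0.6, -0.2, -7.2]
finger_gap: 0.0639
```

Gripped (63.9 mm gap) and lifted. Carrying it to the hotplate, where the plate's centre measured about (0.499, -0.287).

Emit:
carry_out --pt "-1 0 0 -0.7 0 0 0" --pt "-1 0 0 -1.5 0 0 0" --pt "-1 0 0 -2.3 0 0 0" --pt "-1 0 0 -3.1 0 0 0" --pt "-1 0 0 -3.5 0 0 0"

```text
time_s: 13.83
tcp_pos: [0.4572, -0.0044, 0.2052]
eef_rot: [-0.002, 1.0, 0.001, -0.001]
ft_force: [1.5, 0.3, -7.2]
finger_gap: 0.0638
```

Emit:
carry_out --pt "-1 -0.1 -0.5 0 0 0 0" --pt "-1 -0.2 -1.2 0 0 0 0" --pt "-1 -0.3 -1.9 0 0 0 0" --pt "-1 -0.4 -2.6 0 0 0 0" --pt "-1 -0.5 -3.3 0 0 0 0"

```text
time_s: 14.25
tcp_pos: [0.4771, -0.1378, 0.2046]
eef_rot: [-0.002, 1.0, 0.001, -0.002]
ft_force: [0.9, 0.8, -7.4]
finger_gap: 0.0638
```

Emit:
carry_out --pt "-1 -0.1 -0.7 0 0 0 0" --pt "-1 -0.2 -1.4 0 0 0 0" --pt "-1 -0.3 -2.1 0 0 0 0" --pt "-1 -0.4 -2.8 0 0 0 0" --pt "-1 -0.5 -3.3 0 0 0 0"

```text
time_s: 14.67
tcp_pos: [0.4965, -0.2724, 0.2039]
eef_rot: [-0.001, 1.0, 0.001, -0.003]
ft_force: [0.3, -0.7, -7.1]
finger_gap: 0.0637
```

```bash
python3 -c "
from h import *
go([.499,-.287,.113],180)
s=snap('side','s5')
print(proj(s,[[.499,-.287,.095]]+[[.499+a*.08,-.287+b*.08,.095] for a,b in((1,1),(1,-1),(-1,-1),(-1,1))])-[160,190])
cv2.imwrite('pics/j.png',cv2.resize(s['image'][150:350,140:340,::-1],(600,600),interpolation=2))"
```

```text
t 14.67 tcp [ 0.4965 -0.2724  0.2039] gap 0.0637 F [ 0.3 -0.7 -7.1] shift [-0.07 -0.37  2.27] turn [ 0.02 -0.06  0.03]
[[ 97.44139683  72.45257316]
 [111.14911954  37.18823757]
 [152.75196507  84.70627667]
 [ 80.53116145 115.76568041]
 [ 45.25276204  60.66718302]]
```

View pics/j.png

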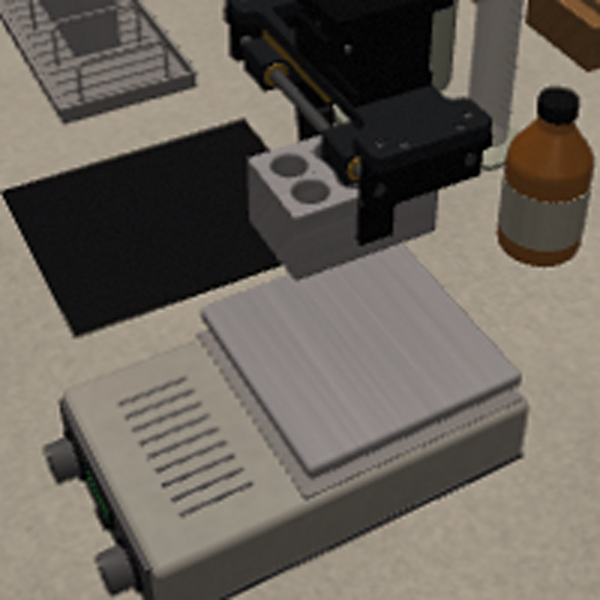

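The block hangs level over the plate's far-left part. The two cameras' plate centres differ by about 10 mm in y (-0.287 from top, -0.297 from side), so I'll check the plate in the first top image at higher zoom.

```bash
python3 -c "
from h import *
t=dict(np.load('pics/top0.npz'))
cv2.imwrite('pics/k.png',cv2.resize(t['image'][200:290,320:410,::-1],(600,600),interpolation=2))"
```

```text
(no output)
```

View pics/k.png

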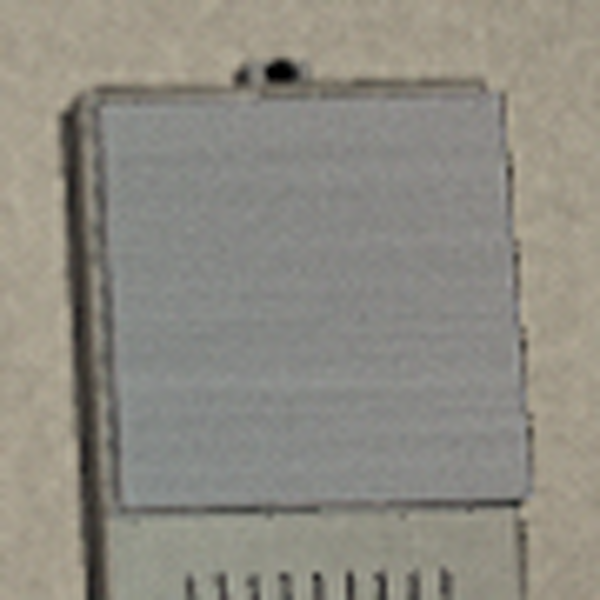

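The plate's corners are at (100,100), (505,93), (530,500) and (120,506) in the crop.

```bash
python3 -c "
from h import *
t=dict(np.load('pics/top0.npz'))
p=onplane(t,np.array([[100,100],[505,93],[530,500],[120,506]])/(600/90)+[320,200],.095)
print(np.round(p,3).tolist(),p.mean(0)); e=p[0]+p[1]-p[2]-p[3]; print(np.degrees(np.arctan2(e[1],e[0])))
go([.4985,p.mean(0)[1],.113],180)"
```

```text
[[0.576, -0.209, 0.095], [0.578, -0.368, 0.095], [0.42, -0.368, 0.095], [0.418, -0.211, 0.095]] [ 0.49809486 -0.28915549  0.095     ]
0.41421355422887957
t 14.72 tcp [ 0.4965 -0.276   0.2041] gap 0.0637 F [ 0.7 -3.6 -5.9] shift [-0.06 -0.33  2.28] turn [-0.01 -0.05  0.  ]
```

Emit:
carry_out --pt "-1 0 -0.2 0.2 0 0 0" --pt "-1 -0.05 -0.37 0.6 0 0 0" --pt "-1 -0.05 -0.37 1.0 0 0 0" --pt "-1 -0.05 -0.37 1.4 0 0 0" --pt "-1 -0.05 -0.37 1.6 0 0 0"

```text
time_s: 15.13
tcp_pos: [0.4966, -0.29, 0.1377]
eef_rot: [0.0, 1.0, 0.0, -0.004]
ft_force: [-0.6, 0.7, -7.9]
finger_gap: 0.0638
```

```bash
python3 -c "
from h import *
go([.499,-.291,.113],180)"
```

```text
t 15.13 tcp [ 0.4966 -0.29    0.1377] gap 0.0638 F [-0.6  0.7 -7.9] shift [-0.06 -0.03  0.62] turn [ 0.   -0.09 -0.  ]
```

Emit:
carry_out --pt "-1 -0.05 0 0.1 0 0 0" --pt "-1 -0.05 0 0.2 0 0 0" --pt "-1 -0.05 0 0.3 0 0 0" --pt "-1 -0.05 0 0.4 0 0 0" --pt "-1 -0.05 0 0.45 0 0 0"

```text
time_s: 15.55
tcp_pos: [0.4986, -0.2899, 0.1196]
eef_rot: [0.0, 1.0, 0.0, -0.004]
ft_force: [0.0, 0.2, -7.3]
finger_gap: 0.064
```

Emit:
carry_out --pt "-1 0 0 0.05 0 0 0" --pt "-1 0 0 0.1 0 0 0" --pt "-1 0 0 0.12 0 0 0" --pt "-1 0 0 0.14 0 0 0" --pt "-1 0 0 0.15 0 0 0"

```text
time_s: 15.97
tcp_pos: [0.4987, -0.29, 0.1137]
eef_rot: [0.0, 1.0, 0.0, -0.004]
ft_force: [-1.0, -0.2, -8.0]
finger_gap: 0.0635
```

Not yet in contact; creeping on.

Emit:
carry_out --pt "-1 0 0 0.03 0 0 0" --pt "-1 0 0 0.06 0 0 0" --pt "-1 0 0 0.08 0 0 0" --pt "-1 0 0 0.1 0 0 0" --pt "-1 0 0 0.1 0 0 0"

```text
time_s: 16.38
tcp_pos: [0.4988, -0.2901, 0.113]
eef_rot: [0.0, 1.0, 0.001, -0.003]
ft_force: [-13.9, 9.2, 29.5]
finger_gap: 0.0638
```

Firm contact at z = 0.113. Releasing and lifting.

Emit:
carry_out --pt "0.6 0 0 -0.05 0 0 0" --pt "0.8 0 0 -0.05 0 0 0" --pt "1 0 0 -0.05 0 0 0" --pt "1 0 0 -0.05 0 0 0" --pt "1 0 0 -0.05 0 0 0"

```text
time_s: 16.8
tcp_pos: [0.4989, -0.2901, 0.1149]
eef_rot: [0.0, 1.0, 0.001, -0.003]
ft_force: [0.4, 0.0, 1.0]
finger_gap: 0.0842
```

Emit:
carry_out --pt "1 0 0 0 0 0 0" --pt "1 0 0 0 0 0 0" --pt "1 0 0 -0.3 0 0 0" --pt "1 0 0 -0.8 0 0 0" --pt "1 0 0 -1.3 0 0 0"

```text
time_s: 17.22
tcp_pos: [0.4987, -0.2902, 0.1678]
eef_rot: [0.0, 1.0, 0.001, -0.004]
ft_force: [0.1, -0.2, 0.1]
finger_gap: 0.0871
```

Emit:
carry_out --pt "1 0 0 -0.7 0 0 0" --pt "1 0 0 -1.5 0 0 0" --pt "1 0 0 -2.2 0 0 0" --pt "1 0 0 -2.6 0 0 0" --pt "1 0 0 -2.6 0 0 0"

```text
time_s: 17.63
tcp_pos: [0.5008, -0.2916, 0.2766]
eef_rot: [0.001, 1.0, -0.0, -0.001]
ft_force: [0.0, -0.1, -0.5]
finger_gap: 0.087
```

Emit:
carry_out --pt "1 0 0.6 0 0 0 0" --pt "1 0 1.4 0 0 0 0" --pt "1 0 2.2 0 0 0 0" --pt "1 0 3.0 0 0 0 0" --pt "1 0 3.0 0 0 0 0"

```text
time_s: 18.05
tcp_pos: [0.5015, -0.1648, 0.2762]
eef_rot: [-0.003, 1.0, 0.001, -0.001]
ft_force: [1.3, 0.6, -0.4]
finger_gap: 0.087
```

```bash
python3 -c "
from h import *
go([.499,-.291,.113],180)
s=snap('side','s6')
cv2.imwrite('pics/l.png',cv2.resize(s['image'][110:350,100:420,::-1],(800,600),interpolation=2))"
```

```text
t 18.05 tcp [ 0.5015 -0.1648  0.2762] gap 0.087 F [ 1.3  0.6 -0.4] shift [ 0.07 -3.17  4.07] turn [ 0.03 -0.03  0.07]
```

View pics/l.png

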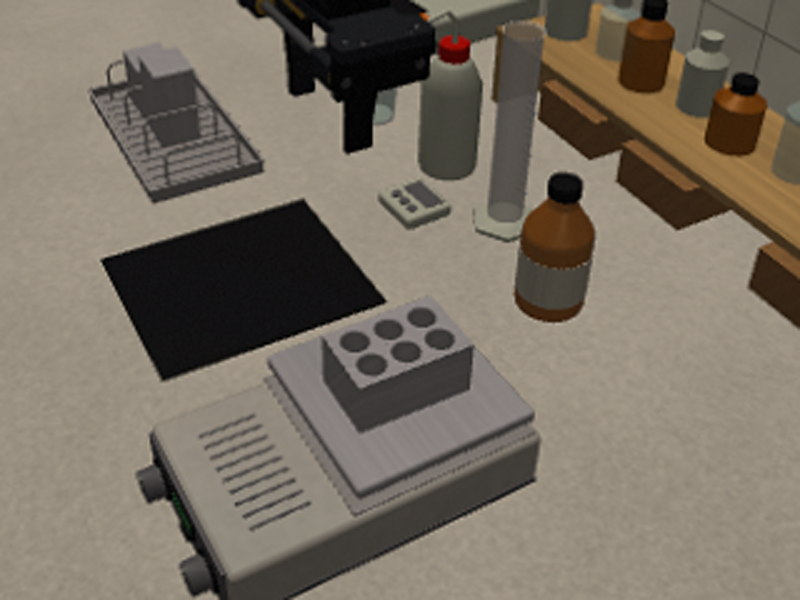

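The block lies on the plate wells up, top corners near (322,340), (432,298), (473,345) and (355,390); the plate's corners are at (267,360), (535,415) and (362,493). Now checking the centring within this one view.

```bash
python3 -c "
from h import *
s=dict(np.load('pics/s6.npz')); o=np.array([100,110])
W=np.array([[355,342],[389,330],[421,317],[372,364],[406,351],[440,339]])/2.5+o
q=onplane(s,W,.145); print('wells',q.mean(0)); d=q[2]-q[0]+q[5]-q[3]; print('yaw',np.degrees(np.arctan2(d[1],d[0])))
p=onplane(s,np.array([[267,360],[535,415],[362,493]])/2.5+o,.095); print(np.round(p,3).tolist(),'plate',p[:2].mean(0))"
```

```text
wells [ 0.49833237 -0.2918164   0.145     ]
yaw 0.008479907257923134
[[0.418, -0.217, 0.095], [0.579, -0.371, 0.095], [0.424, -0.373, 0.095]] plate [ 0.49857153 -0.29419579  0.095     ]
```

The block is within about 3 mm of the plate's centre and within 1° of square. Handing in.

```bash
python3 -c "
from plant import manip
print(manip.sign_off())"
```

```text
the job is handed in; nothing more can be done
None
```

The six-well block is on the hotplate, wells up and released, and the job was handed in after about 18 s of robot time; `sign_off` gives no verdict.

**What I did:** The six-well block was in the tray place nearest the mat. I stood it on end on the mat and let go, then pushed it over from the far side with closed fingers about 85 mm up, with 2 N of contact measured while it leaned. It lay wells up and untouched on the mat. I picked it up across its 64 mm width and lowered it onto the plate at a creep.

**Last checks (side camera):**
- **Position:** the block's centre is at (0.498, -0.292) and the plate's at (0.499, -0.294), so it is about 2 mm off centre.
- **Squareness:** it measures under 1° off square.
- **Surroundings:** the gripper is open and clear, and the other blocks, glassware and timer look where they were. I judged that by eye only.

**Disagreements and soft spots:**
- **Plate centre:** the first rough readings disagreed by 10 mm in y (-0.287 from the top camera, -0.297 from the side). A closer look at the top picture gave -0.289, and the last side view gave -0.294. I aimed for -0.291.
- **Set-down force:** the wrist force reached about 30 N as the block seated on the plate. That is well under the 120 N limit, but firmer than I intended.

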